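# Feed the rock samples into the crusher

## Task

The rock chunks in the steel tray have been viewed: carry the tray by its handle and tip all of them into the open hopper of the white crusher, spilling none on the bench. Set the empty tray back upright on the middle of the stage's round glass, swing the hopper cover fully shut, and leave the mug, bowl and stick cup as they are.

Things in the scene. Friction and masses are not known exactly. Their poses are not given: they have to be found in the camera images.
- tray: Open stainless tray, 130 mm long (its x), 112 mm wide over the handle posts (its y), 220 g. Origin: centre of its underside. Floor 4 mm thick; walls 32 mm high on the +x end and both sides (inside 96 mm wide); the -x end has no wall or lip and is the pouring spout. z is up when level. An arch handle crosses it at x = 0.
- tray_grip (a point): Middle of the tray's black handle bar, 70 mm above the tray's underside; the bar runs along the tray's y (112 mm long), 12 mm thick along the tray's x, 16 mm high. 50 mm above the floor is free under it. Axes as the tray's.
- tray_spout (a point): Middle of the spout's edge: the tray's -x end, on the upper face of its floor (65 mm from the handle, 4 mm above the underside). Axes as the tray's. Rocks stay put when the tray is level, slide out at 25 to 33 degrees of tip; 40 to 45 clears it.
- stage_top (a point): Centre of the round frosted glass (160 mm across, flush) in the flat top of the fixed tan stage, 200 x 200 mm and 60 mm high. The tray stands here at the start.
- crusher: Fixed white housing, 170 x 170 mm and 150 mm high, origin at the centre of its underside, z up. Its whole top is an open square hopper. A crank (not to be used) sticks out 80 mm from its -y side, at most 120 mm high.
- hopper_mouth (a point): Centre of the hopper's mouth, level with its rim, 150 mm above the bench. The opening is 146 x 146 mm, walls 12 mm thick, funnel floor 50 to 80 mm below the rim. Axes as the crusher's.
- cover (a joint): Angle of the hopper's flat cover (170 x 170 x 6 mm aluminium plate, its underside 4 mm above the rim), which swivels level about cover_pivot: 0 = shut, square over the mouth, at its stop; positive = swung clockwise seen from above, out to the crusher's +y side. Starts at 1.4 to 1.9 rad, stays where left; 1 N at the knob moves it.
- cover_knob (a point): Centre of the grip of the black round knob on the middle of the cover: 28 mm across and 26 mm high, centred 183 mm above the bench, top at 196 mm; a 16 mm neck lies below it; 116 mm from the pin. The plate's top is at 160 mm. Turns with the cover.
- cover_pivot (a point): The cover's upright pin, at the height of the cover's underside (154 mm above the bench); fixed, 75 mm towards +x and 89 mm towards +y from the hopper's centre in the crusher's axes. A boss 30 mm across, top at 166 mm.
- rock1: Rough grey-brown rock chunk, about 24 mm across and 22 mm high, 25 g (mass varies). Origin: centre of its underside as it first lies in the tray.
- rock2: Rough grey-brown rock chunk, about 24 mm across and 22 mm high, 25 g (mass varies). Origin: centre of its underside as it first lies in the tray.
- rock3: Rough grey-brown rock chunk, about 24 mm across and 22 mm high, 25 g (mass varies). Origin: centre of its underside as it first lies in the tray.
- rock4: Rough grey-brown rock chunk, about 24 mm across and 22 mm high, 25 g (mass varies). Origin: centre of its underside as it first lies in the tray.
- rock5: Rough grey-brown rock chunk, about 24 mm across and 22 mm high, 25 g (mass varies). Origin: centre of its underside as it first lies in the tray.
- rock6: Rough grey-brown rock chunk, about 24 mm across and 22 mm high, 25 g (mass varies). Origin: centre of its underside as it first lies in the tray.
- mug: White mug, 80 mm across, 95 mm high, handle to its +y. Bystander. Origin: centre of its underside.
- bowl: Glass bowl, 110 mm across, 45 mm high. Bystander. Origin: centre of its underside.
- stick_cup: Dark plastic cup of wooden sticks, 72 mm across, 150 mm high with the sticks. Bystander. Origin: centre of its underside.

How it is judged:
By the outcome, as a careful person would: the job done as asked, in the order asked, and still so for the second after the job is handed in, with the robot touching nothing.
It also fails if it takes over 72 s, if anything falls off the work surface, if the arm or the gripper's body presses on something with over 40 N, if the wrist force passes 120 N, or if a joint passes its speed limit or range.

## Robot

A 7-joint arm with a two-finger parallel gripper is mounted at the origin on the work surface. World frame = base frame: x ahead of the robot, y to its left, z up, the work surface at z = 0. Lengths are in m, angles in rad, forces in N, time in s.
With the tool pointing down it reaches from about 0.375 to 0.925 m from the base axis. Payload 3.1 kg.
Tool frame: the origin (TCP) lies midway between the tips of the shut fingers; the grasp point (between the pads) lies 19 mm behind it; z points along the fingers, y is the line along which they close (so a half turn about z gives the same grasp; the last joint's range is limited). The gripper opens to 85 mm and grips with 20 to 120 N. Pads are 22 mm wide; open, the fingers measure 114 mm over their backs; the gripper's body (76 mm by 85 mm) begins 54 mm behind the grasp point. The pads swing forward as they close: fully open they stand 13 mm farther back than shut.
Start: joints at [1.248, 0.383, 0.044, 1.598, -0.018, 1.161, -0.05], TCP at [0.145, -0.634, 0.231] pointing down, gripper open.
Joint ranges: [-2.61, 2.61], [-0.41, 2.15], [-1.48, 1.57], [0, 2.5], [-1.57, 4.71], [0.05, 1.97], [-2.85, 2.85]. Speed limits (rad/s): [2.79, 2.79, 3.14, 3.14, 3.14, 3.14, 3.14].

## Interface

Orientations are given as a unit quaternion [w, x, y, z].
In Python, from bench import sensors, optics, r gives the robot as it stands.
- The arm moves only by the tool servo_tool, never from a script. Its argument "steps" is a list of rows, each a list of 5 numbers: the shift along the world's x, y, z in m, then the turn about the world's z in degrees, then the finger opening in m, from 0 to 0.0854. A call has 1 to 12 rows; each row shifts and turns the commanded pose from where the row before left it; what a row does not reach is not made up. A row lasts 1/8 s, in which the tool goes at most 62.5 mm and 10.7 degrees, less where a joint would pass 70% of its speed; a pose out of reach is approached as far as the arm can. A call is refused whole if a number of a shift passes 0.0625 or a number of a turn 10.7, either way. A call with a gripper value outside its range is refused whole. The fingers move at their own pace and stop on an object; "force" is the grip in N (left out, the last holds). Time passes only in rows, so rows that do not move let the fingers close. It gives the time, the measured TCP pose, the force, the opening and the grip force at its end, in the units of the state.
- sensors.state(): the state, without advancing time (a new reading comes with each control period).
- optics.grab_frame(name): name is "scene" or "top" or "wrist"; returns the picture (400x640x3 uint8, red, green, blue); there is no depth.
- optics.camera_model(name): a dict with "vertical_fov" (degrees; the focal length in pixels is half the picture's height over the tangent of half this angle, whatever the lens; pixels are square), "cx", "cy" (the principal point, pixels), "R" (3x3) and "t" (3): a world point X has camera coordinates R X + t; the wrist camera has in their place "T_tool_cam" (4x4, takes a point from camera to tool coordinates, whose origin is the TCP and whose axes are the flange's). Camera axes: x right, y down, z forward; pixel columns grow to the right and rows downward; lengths in m; the calibration is good to about 2 mm. A picture is of the moment at which its call begins: read the wrist's pose just before it. camera_model takes no time and is no camera call.
- r.close_job(): hands the job in; it is judged then, once.
The state is a dict: "clock": time; "qpos": joint angles; "dq": joint speeds; "joint_efforts": joint torques, N m; "tcp_pos": TCP position; "ee_rot": TCP orientation; "contact_force": force on the tool from outside, world axes, zero at the start; "wrist_torque": the same for the moment, N m; "width": finger opening in m; "grasp_force": force on a finger pad.
Only numpy, scipy, OpenCV 4.12 (cv2) and the standard library are available. Lean on these libraries where they do the work, as an engineer would, in place of code of your own. Each camera call takes 0.05 s, during which the arm holds its last target. There are 200 camera calls.

## Working session

There is one attempt and no reset: what is moved stays moved. The work goes in short steps, Python scripts to look and compute and a tool call to move; the robot and the scene stay as the last step left them, time stands still between calls to the robot, and variables do not carry over. Pictures are saved under pics/ and viewed, at most 10 in all, crops included, and the job is handed in when it is done.

Besides the shell and the picture viewer there is one more tool, called by a JSON object that holds its "op" and its "data", one argument or row to a line. servo_tool: Moves the arm, as the interface text tells. Its arguments: {"type":"object","properties":{"steps":{"type":"array","items":{"type":"array","items":{"type":"number"}}},"force":{"type":"number"}},"required":["steps"]}

```bash
mkdir -p pics; cat > h.py <<'E'
import numpy as np,cv2
from bench import sensors,optics,r
def K(n):
    m=optics.camera_model(n);f=200/np.tan(np.radians(m["vertical_fov"])/2);return m,f
def pose(m):return np.array(m["R"]),np.array(m["t"])
def back(n,u,v,z):
    m,f=K(n);R,t=pose(m);d=R.T@np.array([(u-m["cx"])/f,(v-m["cy"])/f,1]);c=-R.T@t
    return c+d*(z-c[2])/d[2]
def proj(n,X):
    m,f=K(n);R,t=pose(m);c=R@np.array(X)+t;return f*c[0]/c[2]+m["cx"],f*c[1]/c[2]+m["cy"]
def save(n,name,crop=None,s=1):
    im=optics.grab_frame(n)[:,:,::-1]
    if crop:im=im[crop[1]:crop[3],crop[0]:crop[2]]
    cv2.imwrite("pics/"+name+".png",cv2.resize(im,None,fx=s,fy=s,interpolation=cv2.INTER_CUBIC))
E
python3 - <<'E'
from h import *
save("top","top0",s=1.25);save("scene","scene0",s=1.25)
for n in("top","scene"):
    m,f=K(n);R,t=pose(m);print(n,f,m["cx"],m["cy"],-R.T@t,R[2])
s=sensors.state();print({k:np.round(s[k],3) for k in("clock","tcp_pos","ee_rot","width","contact_force")})
E
```

```text
top 365.52326340354585 324.14485147824234 197.04143253526962 [0.4393855  0.0356514  1.00182844] [ 0.14899209 -0.01290172 -0.98875422]
scene 446.4815652740408 318.4922388468791 202.19115993700782 [1.01584606 0.58304353 0.85281946] [-0.43033616 -0.55837233 -0.70924688]
{'clock': np.float64(0.1), 'tcp_pos': array([ 0.145, -0.633,  0.23 ]), 'ee_rot': array([-0.001,  0.994,  0.112, -0.   ]), 'width': np.float64(0.085), 'contact_force': array([-0.253, -0.823, -0.261])}
```

View pics/top0.png

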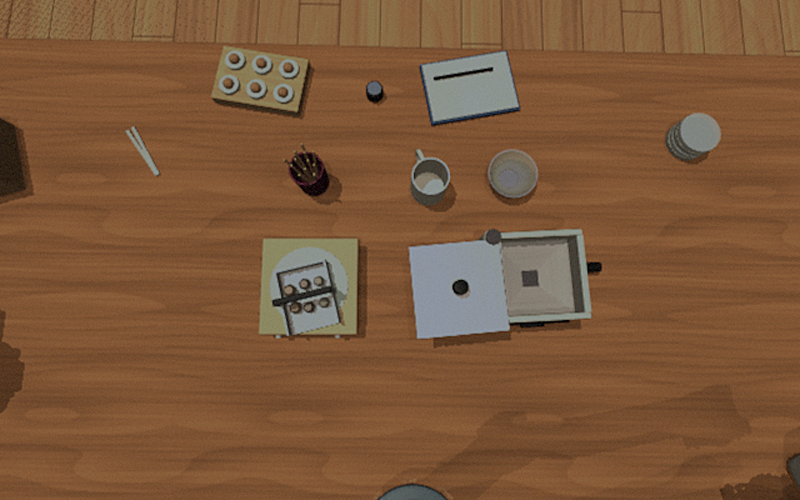

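View pics/scene0.png

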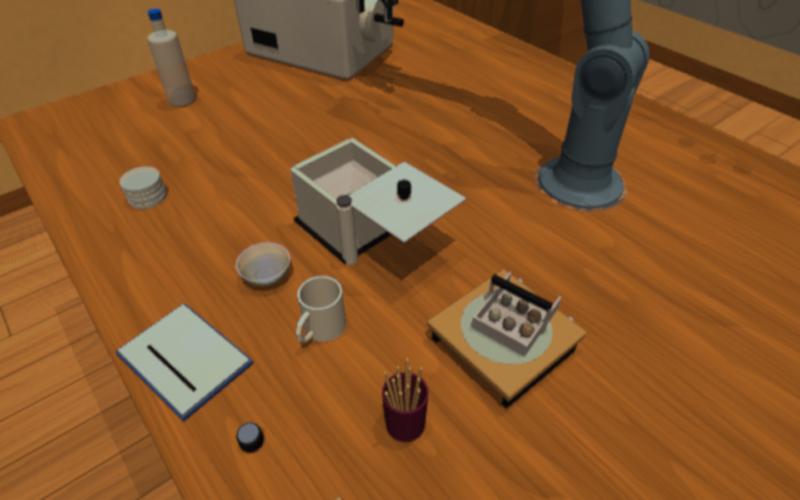

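```bash
python3 - <<'E'
from h import *
im=optics.grab_frame("top")[:,:,::-1]
a=cv2.resize(im[180:280,200:300],None,fx=4,fy=4,interpolation=cv2.INTER_CUBIC)
b=cv2.resize(im[175:275,325:485],None,fx=4,fy=4,interpolation=cv2.INTER_CUBIC)
cv2.imwrite("pics/z.png",cv2.resize(np.hstack([a[:, :],b]),(800,308)) if 0 else np.vstack([np.hstack([a,np.zeros((400,240,3),np.uint8)])[:300],b[:300]])) if 0 else (cv2.imwrite("pics/za.png",cv2.resize(a,(600,600))),cv2.imwrite("pics/zb.png",b))
E
```

```text
(no output)
```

View pics/za.png

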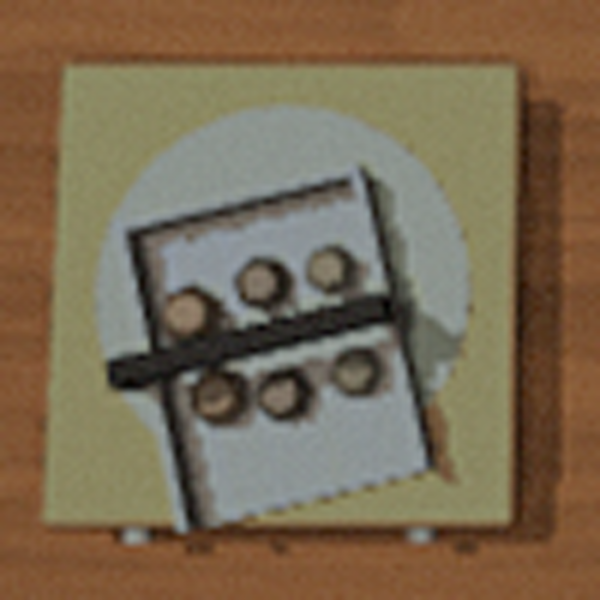

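View pics/zb.png

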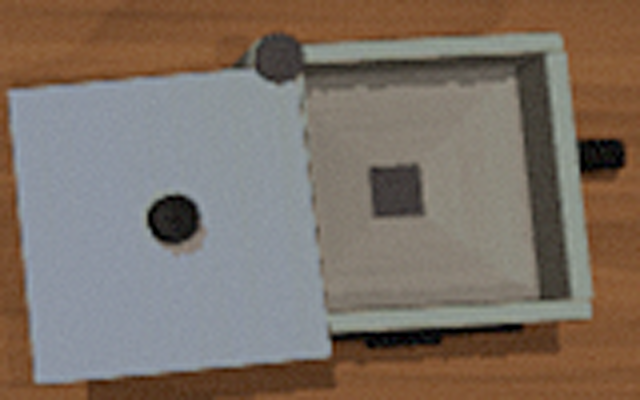

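```bash
python3 - <<'E'
from h import *
A=lambda u,v,z:back("top",200+u/6,180+v/6,z)
B=lambda u,v,z:back("top",325+u/4,175+v/4,z)
p=lambda n,*P:print(n,[np.round(x[:2],4) for x in P])
l,rr=A(113,376,.138),A(398,307,.138)
p("bar",l,rr,(l+rr)/2);d=l-rr;print(np.hypot(*d[:2]),"tray y ang",np.degrees(np.arctan2(d[1],d[0])))
p("stage c,circ",sum(A(*c,.06) for c in((65,67),(520,65),(512,523),(43,523)))/4,A(282.5,292,.06))
p("tray far wall top corners",A(130,233,.094),A(365,170,.094))
p("spout",A(183,528,.064),A(433,470,.064))
tr,br=B(563,35,.15),B(592,318,.15);p("cr right outer",tr,br);print(np.linalg.norm(tr-br))
d=tr-br;d/=np.linalg.norm(d);n=np.array([-d[1],d[0],0]);c=(tr+br)/2+n*.085
p("crusher c",c);print("x-axis ang",np.degrees(np.arctan2(d[1],d[0])))
pv=c+.075*d+.089*n;bo,kn=B(278,57,.166),B(174,218,.196)
p("pivot pred, boss, knob",pv,bo,kn);print(np.linalg.norm((kn-bo)[:2]),"drain",B(397,191,.07)[:2])
cc=[B(*q,.16) for q in((10,90),(303,68),(330,355),(35,383))];p("cover",*cc,sum(cc)/4)
E
```

```text
bar [array([0.4574, 0.2687]), array([0.486 , 0.1591]), array([0.4717, 0.2139])]
0.11330311053674298 tray y ang 104.60547254219462
stage c,circ [array([0.4963, 0.2184]), array([0.4958, 0.2197])]
tray far wall top corners [array([0.5171, 0.277 ]), array([0.5449, 0.1812])]
spout [array([0.3963, 0.2558]), array([0.4219, 0.1523])]
cr right outer [array([ 0.6058, -0.3126]), array([ 0.4392, -0.3224])]
0.166806640234757
crusher c [array([ 0.5175, -0.2326])]
x-axis ang 3.3660729267360736
pivot pred, boss, knob [array([ 0.5872, -0.1394]), array([ 0.5866, -0.1387]), array([ 0.4902, -0.0737])]
0.11620778845980373 drain [ 0.51773143 -0.23399932]
cover [array([0.5653, 0.0168]), array([ 0.5813, -0.1545]), array([ 0.4161, -0.1673]), array([0.3981, 0.0004]), array([ 0.4902, -0.0762])]
```

{"op": "servo_tool", "data": {
  "steps": [
    [0.035, 0.035, 0.011, 4.6, 0.0854],
    [0.035, 0.035, 0.011, 4.6, 0.0854],
    [0.035, 0.035, 0.011, 4.6, 0.0854],
    [0.035, 0.035, 0.011, 4.6, 0.0854],
    [0.035, 0.035, 0.011, 4.6, 0.0854],
    [0.035, 0.035, 0.011, 4.6, 0.0854],
    [0.035, 0.035, 0.011, 4.6, 0.0854],
    [0.035, 0.035, 0.011, 4.6, 0.0854],
    [0, 0.045, 0, 4.6, 0.0854],
    [0, 0.045, 0, 4.6, 0.0854]
  ],
  "force": 40
}}

```text
clock: 1.4
tcp_pos: [0.4252, -0.2618, 0.319]
ee_rot: [-0.0, 0.87, 0.493, -0.0]
contact_force: [0.2, -0.8, -0.7]
width: 0.0858
grasp_force: 0.0
```

{"op": "servo_tool", "data": {
  "steps": [
    [0.0042, 0.0434, 0, 4.15, 0.0854],
    [0.0042, 0.0434, 0, 4.15, 0.0854],
    [0.0042, 0.0434, 0, 4.15, 0.0854],
    [0.0042, 0.0434, 0, 4.15, 0.0854],
    [0.0042, 0.0434, 0, 4.15, 0.0854],
    [0.0042, 0.0434, 0, 4.15, 0.0854],
    [0.0042, 0.0434, 0, 4.15, 0.0854],
    [0.0042, 0.0434, 0, 4.15, 0.0854],
    [0.0042, 0.0434, -0.03, 4.15, 0.0854],
    [0.0042, 0.0434, -0.04, 4.15, 0.0854],
    [0.0042, 0.0434, -0.04, 4.15, 0.0854],
    [0, 0, 0, 0, 0.0854]
  ]
}}

```text
clock: 2.9
tcp_pos: [0.4671, 0.2168, 0.2053]
ee_rot: [-0.004, 0.609, 0.793, -0.002]
contact_force: [-0.5, -1.5, 0.4]
width: 0.0854
grasp_force: 0.0
```

```bash
python3 - <<'E'
from h import *
from scipy.spatial.transform import Rotation as Ro
s=sensors.state();save("wrist","w0")
q=s["ee_rot"];R=Ro.from_quat([q[1],q[2],q[3],q[0]]).as_matrix();print(s["tcp_pos"],q,s["qpos"].__str__())
m,f=K("wrist");T=np.array(m["T_tool_cam"])
def w(X):
    c=np.linalg.inv(T)@np.r_[R.T@(np.array(X)-s["tcp_pos"]),1];return f*c[0]/c[2]+m["cx"],f*c[1]/c[2]+m["cy"]
for X in((.4574,.2687,.138),(.486,.1591,.138),(.4717,.2139,.138)):print(w(X))
E
```

```text
[0.46706708 0.21675336 0.20534405] [-0.00397315  0.60895917  0.79318801 -0.00239335] [ 0.23911959  0.25725805 -0.84033831  1.90753868  0.21013561  1.07686582
 -0.42540009]
(np.float64(326.63423454640036), np.float64(147.6643638214447))
(np.float64(324.8539410596278), np.float64(284.70566103364104))
(np.float64(325.67640275858736), np.float64(221.3951906139081))
```

View pics/w0.png

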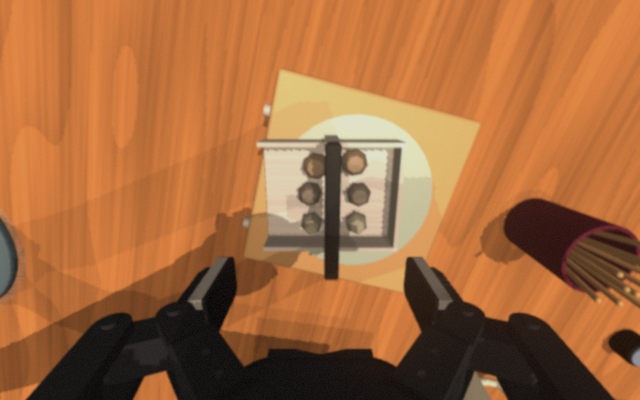

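{"op": "servo_tool", "data": {
  "steps": [
    [0, 0, 0, 0, 0.06],
    [0, 0, 0, 0, 0.06]
  ]
}}

```text
clock: 3.2
tcp_pos: [0.4725, 0.2123, 0.2107]
ee_rot: [0.001, 0.613, 0.79, 0.001]
contact_force: [-0.2, 0.3, 0.8]
width: 0.0599
grasp_force: 0.0
```

```bash
python3 - <<'E'
from h import *
from scipy.spatial.transform import Rotation as Ro
s=sensors.state();im=optics.grab_frame("wrist");cv2.imwrite("pics/w1.png",im[:,:,::-1])
q=s["ee_rot"];R=Ro.from_quat([q[1],q[2],q[3],q[0]]).as_matrix();print(s["tcp_pos"],q)
m,f=K("wrist");T=np.array(m["T_tool_cam"])
def w(X):
    c=np.linalg.inv(T)@np.r_[R.T@(np.array(X)-s["tcp_pos"]),1];return f*c[0]/c[2]+m["cx"],f*c[1]/c[2]+m["cy"]
for X in((.4574,.2687,.138),(.486,.1591,.138),(.4717,.2139,.138)):print(w(X))
mk=(im.max(2)<40).astype(np.uint8)
n,l,st,c=cv2.connectedComponentsWithStats(mk[100:300,280:380]);print(st[st[:,4]>300])
i=1+np.argmax(st[1:,4]);p=np.argwhere(l==i);print(cv2.minAreaRect(p.astype(np.float32)[:,::-1]+[280,100]) if 0 else cv2.minAreaRect((p[:,::-1]+[280,100]).astype(np.float32)))
E
```

```text
[0.47247138 0.21233075 0.21068677] [1.38614787e-03 6.13283090e-01 7.89861668e-01 6.89511265e-04]
(np.float64(318.9741272428072), np.float64(138.46177949802373))
(np.float64(319.74732593584787), np.float64(274.7550865619824))
(np.float64(319.3901272738701), np.float64(211.79095152404173))
[[    0     0   100   200 19995]]
((321.0, 241.0), (0.0, 0.0), 0.0)
```

{"op": "servo_tool", "data": {
  "steps": [
    [0, 0.001, -0.03, 0, 0.06],
    [0, 0, -0.03, 0, 0.06],
    [0, 0, -0.025, 0, 0.06],
    [0, 0, -0.013, 0, 0.06],
    [0, 0, 0, 0, 0.06],
    [0, 0, 0, 0, 0.0],
    [0, 0, 0, 0, 0.0],
    [0, 0, 0, 0, 0.0],
    [0, 0, 0, 0, 0.0],
    [0, 0, 0, 0, 0.0],
    [0, 0, 0, 0, 0.0]
  ],
  "force": 30
}}

```text
clock: 4.62
tcp_pos: [0.4727, 0.2154, 0.1126]
ee_rot: [0.001, 0.612, 0.791, 0.001]
contact_force: [2.0, -1.1, 4.9]
width: 0.0112
grasp_force: 32.2
```

{"op": "servo_tool", "data": {
  "steps": [
    [0, 0, 0.005, 0, 0.0],
    [0, 0, 0.01, 0, 0.0],
    [0, 0, 0.02, 0, 0.0],
    [0, 0, 0.025, 0, 0.0],
    [0, 0, 0.025, 0, 0.0],
    [0, 0, 0.025, 0, 0.0],
    [0, 0, 0.025, 0, 0.0],
    [0, 0, 0.02, 0, 0.0],
    [0, 0, 0.01, 0, 0.0],
    [0, 0, 0.005, 0, 0.0],
    [0, 0, 0, 0, 0.0]
  ]
}}

```text
clock: 6.0
tcp_pos: [0.4708, 0.2146, 0.2811]
ee_rot: [-0.0, 0.612, 0.791, -0.0]
contact_force: [0.0, -0.1, -3.5]
width: 0.0115
grasp_force: 30.9
```

```bash
python3 - <<'E'
from h import *
im=optics.grab_frame("scene")[:,:,::-1]
cv2.imwrite("pics/s1.png",cv2.resize(im[100:300,300:540],None,fx=3,fy=3))
s=sensors.state();print(s["tcp_pos"],s["contact_force"],s["wrist_torque"],s["qpos"])
E
```

```text
[0.47062166 0.21448391 0.28062049] [-0.6406556   0.03654511 -3.45849345] [ 0.01846322 -0.03810967 -0.01884168] [ 0.28421978  0.1701741  -0.86142653  1.82156868  0.13729258  1.21302676
 -0.36480879]
```

View pics/s1.png

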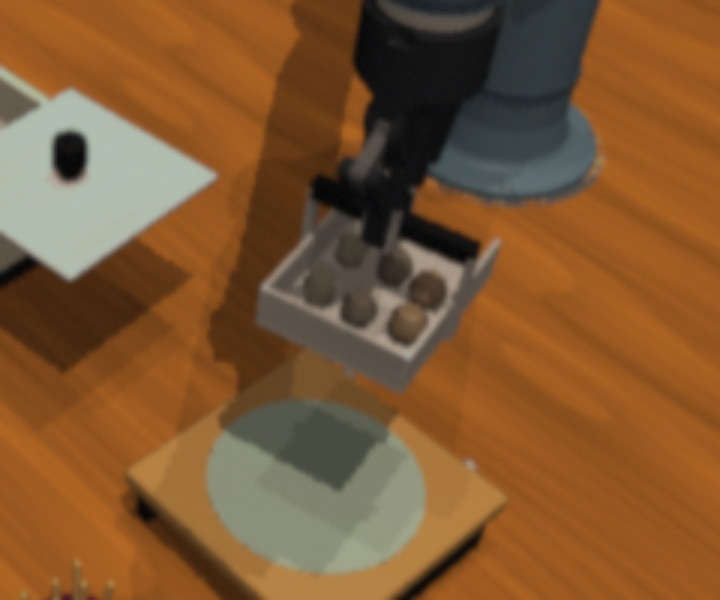

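{"op": "servo_tool", "data": {
  "steps": [
    [0.002, -0.005, 0, -0.9, 0],
    [0.006, -0.02, 0, -0.9, 0],
    [0.008, -0.04, 0, -0.9, 0],
    [0.009, -0.05, 0, -0.9, 0],
    [0.009, -0.05, 0, -0.9, 0],
    [0.009, -0.05, 0, -0.9, 0],
    [0.009, -0.05, 0, -0.9, 0],
    [0.009, -0.05, 0, -1, 0],
    [0.009, -0.05, 0, -1, 0],
    [0.009, -0.045, 0, -1, 0],
    [0.008, -0.025, 0, -0.9, 0],
    [0.005, -0.015, 0, -0.9, 0]
  ]
}}

```text
clock: 7.55
tcp_pos: [0.5618, -0.2395, 0.2802]
ee_rot: [-0.001, 0.688, 0.726, -0.001]
contact_force: [0.3, 0.1, -4.6]
width: 0.0116
grasp_force: 30.9
```

{"op": "servo_tool", "data": {
  "steps": [
    [0, 0, 0, 0, 0],
    [0, 0, 0, 0, 0]
  ],
  "force": 20
}}

```text
clock: 7.8
tcp_pos: [0.5631, -0.2332, 0.2812]
ee_rot: [-0.001, 0.685, 0.729, 0.0]
contact_force: [0.7, 0.8, -3.5]
width: 0.0115
grasp_force: 30.9
```

```bash
python3 - <<'E'
from h import *
s=sensors.state();print(s["tcp_pos"],s["ee_rot"],s["contact_force"],s["qpos"],s["width"])
p=np.array(s["tcp_pos"]);c=np.array([.5175,-.233]);a=np.radians(3.4);ex=np.array([np.cos(a),np.sin(a)]);ey=np.array([-ex[1],ex[0]])
print("crusher frame",(p[:2]-c)@ex,(p[:2]-c)@ey)
for th,xr in((0,28),(6,28),(12,28),(18,27),(24,25),(30,22),(35,19),(40,17),(44,16)):
    t=np.radians(th);x=73-xr*np.cos(t)-70*np.sin(t);z=150-xr*np.sin(t)+70*np.cos(t)-19
    w=c+ex*x/1000+ey*-.005;print(th,np.round(np.r_[w,z/1000],4),"depth",round((65+xr)*np.sin(t)))
E
```

```text
[ 0.56307497 -0.2332291   0.28116474] [-6.87254475e-04  6.84727152e-01  7.28799104e-01  3.48732063e-04] [ 0.72897144  0.82171954 -3.52659172] [ 0.75276703  0.31569073 -0.52380447  1.6201217   0.16299483  1.25073116
  0.26113651] 0.011488999304811079
crusher frame 0.04548116565315971 -0.0029315845659981087
0 [ 0.5627 -0.2353  0.201 ] depth 0
6 [ 0.5556 -0.2357  0.1977] depth 10
12 [ 0.5488 -0.2361  0.1936] depth 19
18 [ 0.5434 -0.2365  0.1892] depth 28
24 [ 0.5394 -0.2367  0.1848] depth 37
30 [ 0.5367 -0.2369  0.1806] depth 43
35 [ 0.5351 -0.237   0.1774] depth 48
40 [ 0.5328 -0.2371  0.1737] depth 53
44 [ 0.5306 -0.2372  0.1702] depth 56
```

{"op": "servo_tool", "data": {
  "steps": [
    [0, -0.001, -0.01, 0, 0],
    [0, -0.001, -0.02, 0, 0],
    [0, 0, -0.02, 0, 0],
    [0, 0, -0.014, 0, 0],
    [0, 0, -0.007, 0, 0],
    [0, 0, -0.004, 0, 0],
    [0, 0, -0.002, 0, 0],
    [0, 0, -0.002, 0, 0],
    [0, 0, 0, 0, 0]
  ],
  "force": 20
}}

```text
clock: 8.93
tcp_pos: [0.5635, -0.2373, 0.2028]
ee_rot: [0.0, 0.686, 0.728, 0.0]
contact_force: [0.3, -0.4, -3.8]
width: 0.0113
grasp_force: 30.9
```

{"op": "servo_tool", "data": {
  "steps": [
    [0, 0, -0.001, 0, 0],
    [0, 0, -0.001, 0, 0],
    [-0.0025, 0, -0.001, 0, 0],
    [-0.0025, 0, -0.0015, 0, 0],
    [-0.0025, 0, -0.0015, 0, 0],
    [0, 0, 0, 0, 0]
  ],
  "force": 20
}}

```text
clock: 9.68
tcp_pos: [0.5614, -0.2376, 0.2015]
ee_rot: [0.006, 0.685, 0.728, 0.004]
contact_force: [1.7, 0.2, 7.5]
width: 0.0115
grasp_force: 33.4
```

```bash
python3 - <<'E'
from h import *
im=optics.grab_frame("scene")[:,:,::-1]
cv2.imwrite("pics/s2.png",cv2.resize(im[90:240,200:400],None,fx=4,fy=4))
s=sensors.state();print(s["tcp_pos"],s["ee_rot"],s["contact_force"],s["wrist_torque"],s["width"],s["grasp_force"])
E
```

```text
[ 0.5613441  -0.23758708  0.20145167] [0.00601597 0.68543566 0.7280998  0.0035274 ] [1.36313356 0.32378636 7.64595197] [ 0.26746839 -0.72621674 -0.05276204] 0.011806651426975616 33.36601138114929
```

View pics/s2.png

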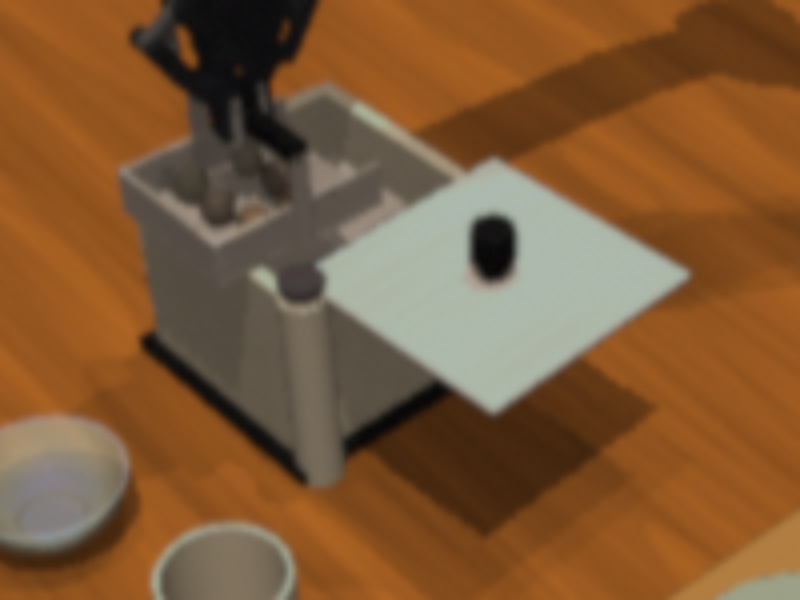

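{"op": "servo_tool", "data": {
  "steps": [
    [-0.001, 0, -0.0015, 0, 0],
    [-0.0015, 0, -0.0015, 0, 0],
    [-0.0015, 0, -0.0015, 0, 0],
    [-0.002, 0, -0.0015, 0, 0],
    [0, 0, 0, 0, 0]
  ],
  "force": 20
}}

```text
clock: 10.35
tcp_pos: [0.5576, -0.238, 0.1991]
ee_rot: [0.009, 0.685, 0.728, 0.004]
contact_force: [-1.4, 1.7, 18.0]
width: 0.0114
grasp_force: 48.3
```

{"op": "servo_tool", "data": {
  "steps": [
    [-0.002, 0, -0.0015, 0, 0.005],
    [-0.002, 0, -0.0015, 0, 0.008],
    [-0.002, 0, -0.0015, 0, 0.009],
    [-0.002, 0, -0.0015, 0, 0.01],
    [0, 0, 0, 0, 0.01]
  ],
  "force": 20
}}

```text
clock: 10.98
tcp_pos: [0.5533, -0.2384, 0.1961]
ee_rot: [0.012, 0.685, 0.728, 0.007]
contact_force: [-0.6, 0.7, 23.3]
width: 0.0115
grasp_force: 68.0
```

```bash
python3 - <<'E'
from h import *
im=optics.grab_frame("scene")[:,:,::-1]
cv2.imwrite("pics/s3.png",cv2.resize(im[90:240,200:400],None,fx=4,fy=4))
s=sensors.state();print(s["tcp_pos"],s["ee_rot"],s["contact_force"],s["wrist_torque"],s["width"],s["grasp_force"])
E
```

```text
[ 0.55330111 -0.23840115  0.19615958] [0.01235109 0.68529881 0.72812842 0.00647978] [-0.54003492  1.7442957  23.57337953] [ 0.51299237 -1.19391286  0.01705306] 0.011567293672318036 67.95031283050776
```

View pics/s3.png

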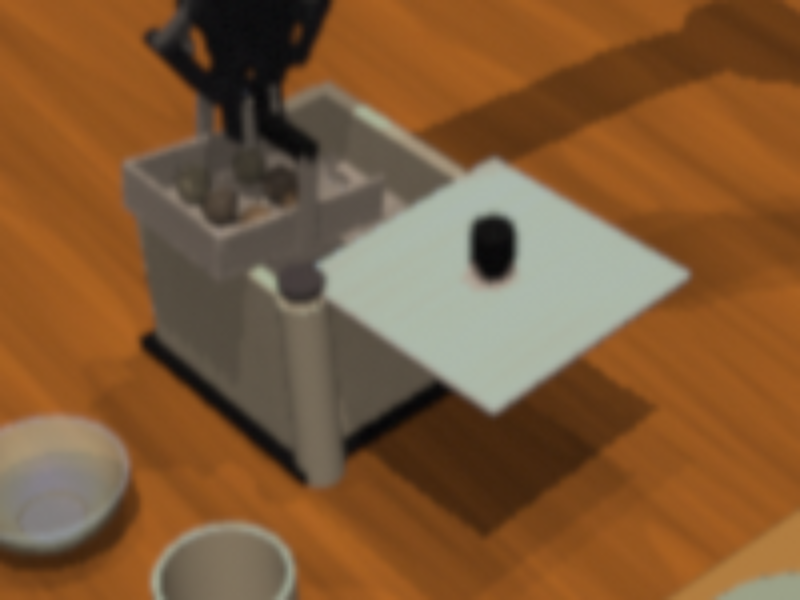

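{"op": "servo_tool", "data": {
  "steps": [
    [0, 0, 0, 0, 0.012],
    [0, 0, 0, 0, 0.0125],
    [0, 0, 0, 0, 0.013],
    [0, 0, 0, 0, 0.0135],
    [0, 0, 0, 0, 0.0135]
  ],
  "force": 20
}}

```text
clock: 11.65
tcp_pos: [0.5468, -0.2387, 0.1907]
ee_rot: [0.006, 0.686, 0.728, 0.002]
contact_force: [-2.6, 0.0, 14.0]
width: 0.0136
grasp_force: 34.9
```

{"op": "servo_tool", "data": {
  "steps": [
    [-0.001, 0, 0, 0, 0.014],
    [-0.001, 0, -0.001, 0, 0.0145],
    [-0.001, 0, -0.001, 0, 0.015],
    [-0.001, 0, -0.001, 0, 0.0155],
    [0, 0, 0, 0, 0.0155]
  ],
  "force": 20
}}

```text
clock: 12.28
tcp_pos: [0.539, -0.2385, 0.1829]
ee_rot: [0.002, 0.686, 0.728, 0.0]
contact_force: [-0.6, -1.2, 6.0]
width: 0.0158
grasp_force: 21.1
```

```bash
python3 - <<'E'
from h import *
im=optics.grab_frame("scene")[:,:,::-1]
cv2.imwrite("pics/s4.png",cv2.resize(im[90:240,200:400],None,fx=4,fy=4))
s=sensors.state();print(s["tcp_pos"],s["ee_rot"],s["contact_force"],s["wrist_torque"],s["width"],s["grasp_force"])
E
```

```text
[ 0.5387828  -0.238571    0.18273897] [1.90344266e-03 6.85938198e-01 7.27657271e-01 2.48625792e-04] [ 0.69573872 -0.79886344  6.18937985] [-0.31847962 -0.25145895 -0.04264579] 0.016121408213388314 21.858415380120277
```

View pics/s4.png

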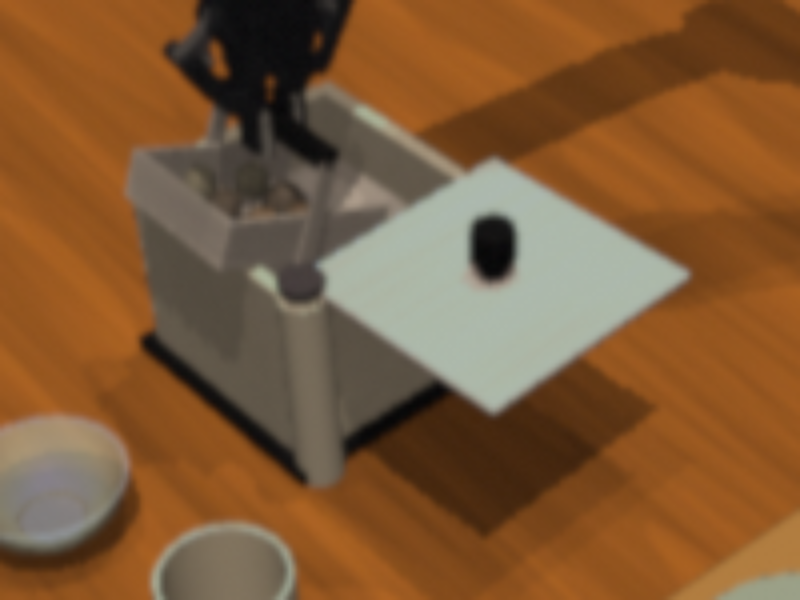

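{"op": "servo_tool", "data": {
  "steps": [
    [-0.0005, 0, -0.001, 0, 0.016],
    [-0.0005, 0, -0.0015, 0, 0.0165],
    [-0.0005, 0, -0.0015, 0, 0.017],
    [-0.0005, 0, -0.0015, 0, 0.0172],
    [0, 0, 0, 0, 0.0172]
  ],
  "force": 20
}}

```text
clock: 12.95
tcp_pos: [0.5326, -0.2383, 0.1743]
ee_rot: [-0.002, 0.686, 0.728, -0.002]
contact_force: [-4.4, -2.8, 3.7]
width: 0.0172
grasp_force: 11.5
```

```bash
cat > fit.py <<'E'
from h import *
from scipy.optimize import least_squares
c=np.array([.5175,-.233]);a=np.radians(3.4);ex=np.array([np.cos(a),np.sin(a)]);ey=np.array([-ex[1],ex[0]])
M=np.array([[.065,-.05,.034],[.065,.05,.034],[.065,.05,0]])
def W(p,P):
    x0,z0,th,y0=p;x,z=P[:,0],P[:,2]-.07
    X=x0+x*np.cos(th)+z*np.sin(th)*-1*-1*-1*-1*0+ -(-z)*0 + (-z*0)
    X=x0+x*np.cos(th)-z*np.sin(th)*1;Z=z0+x*np.sin(th)+z*np.cos(th)
    return [np.r_[c+ex*u+ey*(y0+v),w] for u,v,w in zip(X,P[:,1],Z)]
def fit(uv,g):
    f=lambda p:np.r_[(np.array([proj("scene",X) for X in W(p,M)])-uv).ravel(),(p[3]+.005)*300]
    s=least_squares(f,g);return s.x,np.abs(s.fun).max()
E
python3 - <<'E'
from fit import *
old=cv2.imread("pics/s4.png");im=optics.grab_frame("scene")[:,:,::-1]
new=cv2.resize(im[90:240,200:400],None,fx=4,fy=4);cv2.imwrite("pics/s5.png",new)
p0=np.float32([[145,151],[228,222],[222,268]]).reshape(-1,1,2)
p1,st,e=cv2.calcOpticalFlowPyrLK(cv2.cvtColor(old,6),cv2.cvtColor(new,6),p0,None,winSize=(31,31),maxLevel=4)
tc=np.array(sensors.state()["tcp_pos"]);print(tc,p1.reshape(-1,2),st.ravel())
for p in(p0,p1):
    x,e=fit(p.reshape(-1,2)/4+[200,90],[.02,.205,.3,-.005])
    th=x[2];print(np.round(x,4),"deg",np.degrees(th),"res",e)
print("bar exp",(tc[:2]-c)@ex,tc[2]+.019)
E
```

```text
[ 0.53265372 -0.23829333  0.17439498] [[151.02075 145.83617]
 [235.25417 217.34473]
 [225.48741 264.09637]] [1 1 1]
[ 0.0163  0.1975  0.3795 -0.0057] deg 21.746024263936146 res 1.416721768052554
[ 0.0106  0.1924  0.4616 -0.0056] deg 26.450432089198618 res 1.2545732592672607
bar exp 0.014813119756317066 0.19339497797593083
```

{"op": "servo_tool", "data": {
  "steps": [
    [-0.001, 0, -0.002, 0, 0.0176],
    [-0.001, 0, -0.002, 0, 0.018],
    [-0.001, 0, -0.002, 0, 0.0183],
    [-0.001, 0, -0.002, 0, 0.0185],
    [0, 0, 0, 0, 0.0185]
  ],
  "force": 20
}}

```text
clock: 13.62
tcp_pos: [0.5276, -0.2379, 0.1655]
ee_rot: [-0.003, 0.686, 0.728, -0.003]
contact_force: [-5.7, -3.6, 2.7]
width: 0.0183
grasp_force: 5.2
```

```bash
cat > trk.py <<'E'
from fit import *
import sys
def trk(o,n,p0,g):
    old=cv2.imread(f"pics/{o}.png");im=optics.grab_frame("scene")[:,:,::-1]
    new=cv2.resize(im[90:240,200:400],None,fx=4,fy=4);cv2.imwrite(f"pics/{n}.png",new)
    p1,st,e=cv2.calcOpticalFlowPyrLK(cv2.cvtColor(old,6),cv2.cvtColor(new,6),np.float32(p0).reshape(-1,1,2),None,winSize=(31,31),maxLevel=4)
    s=sensors.state();tc=np.array(s["tcp_pos"]);print(tc,p1.reshape(-1,2).round(1).tolist(),st.ravel())
    x,e=fit(p1.reshape(-1,2)/4+[200,90],g);print(np.round(x,4),"deg",np.degrees(x[2]),"res",e)
    print("bar exp",(tc[:2]-c)@ex,tc[2]+.019,"F",s["contact_force"],"w",s["width"],s["grasp_force"])
E
python3 -c "
from trk import *
trk('s5','s6',[[151,145.8],[235.3,217.3],[225.5,264.1]],[.01,.19,.5,-.005])"
```

```text
[ 0.52769308 -0.23789451  0.1655586 ] [[157.1999969482422, 140.5], [242.10000610351562, 211.3000030517578], [228.3000030517578, 260.0]] [1 1 1]
[ 0.0056  0.1867  0.5565 -0.0055] deg 31.886616209202675 res 1.2159292239011847
bar exp 0.009884861377294751 0.1845586031046341 F [-4.85969191 -2.91952707  1.80440303] w 0.01865067899948521 5.128078870475292
```

{"op": "servo_tool", "data": {
  "steps": [
    [0, 0, -0.001, 0, 0.0188],
    [0.0005, 0, -0.0015, 0, 0.019],
    [0.0005, 0, -0.0015, 0, 0.0191],
    [0.0005, 0, -0.001, 0, 0.0192],
    [0, 0, 0, 0, 0.0192],
    [0, 0, 0, 0, 0.0192]
  ],
  "force": 20
}}

```text
clock: 14.42
tcp_pos: [0.5268, -0.2374, 0.1605]
ee_rot: [-0.006, 0.686, 0.727, -0.004]
contact_force: [-9.4, -2.2, 5.7]
width: 0.0194
grasp_force: 5.1
```

```bash
python3 -c "
from trk import *
trk('s6','s7',[[157.2,140.5],[242.1,211.3],[228.3,260]],[.005,.187,.6,-.005])"
```

```text
[ 0.52685386 -0.23737579  0.16049795] [[159.0, 140.0], [243.1999969482422, 210.1999969482422], [229.10000610351562, 259.3999938964844]] [1 1 1]
[ 0.0045  0.1853  0.574  -0.0055] deg 32.889841401433664 res 1.297948830731059
bar exp 0.009077880574904815 0.17949795486624723 F [-10.01955034  -1.57881575   6.93253198] w 0.019419143736443923 5.105946958065033
```

{"op": "servo_tool", "data": {
  "steps": [
    [0.0025, 0, 0.003, 0, 0.0185],
    [0.003, 0, 0.0025, 0, 0.0185],
    [0.003, 0, 0.002, 0, 0.0185],
    [0.003, 0, 0.002, 0, 0.0185],
    [0.001, 0, 0, 0, 0.0187],
    [0, 0, 0, 0, 0.0187]
  ],
  "force": 20
}}

```text
clock: 15.22
tcp_pos: [0.5314, -0.2373, 0.1685]
ee_rot: [-0.013, 0.687, 0.727, -0.01]
contact_force: [-24.3, 0.3, 14.1]
width: 0.019
grasp_force: 12.1
```

```bash
python3 -c "
from trk import *
trk('s7','s8',[[159,140],[243.2,210.2],[229.1,259.4]],[.005,.187,.6,-.005])"
```

```text
[ 0.53136544 -0.23730374  0.16850951] [[152.8000030517578, 144.89999389648438], [238.3000030517578, 215.60000610351562], [227.0, 263.20001220703125]] [1 1 1]
[ 0.0088  0.1907  0.4842 -0.0055] deg 27.742866228499963 res 1.1060738456797026
bar exp 0.013585790553953312 0.18750950954498416 F [-23.78004729  -0.03829155  14.48947433] w 0.0186304870979484 12.098268270492554
```

{"op": "servo_tool", "data": {
  "steps": [
    [-0.004, 0, 0.003, 0, 0.018],
    [-0.003, 0, 0.004, 0, 0.016],
    [0, 0, 0.006, 0, 0.01],
    [0, 0, 0.006, 0, 0],
    [0, 0, 0.008, 0, 0],
    [0, 0, 0.01, 0, 0],
    [0, 0, 0.01, 0, 0],
    [0, 0, 0, 0, 0],
    [0, 0, 0, 0, 0],
    [0, 0, 0, 0, 0]
  ],
  "force": 20
}}

```text
clock: 16.52
tcp_pos: [0.5381, -0.2372, 0.2187]
ee_rot: [-0.001, 0.686, 0.728, -0.0]
contact_force: [0.3, 0.2, -2.7]
width: 0.0123
grasp_force: 19.8
```

```bash
python3 -c "
from trk import *
trk('s8','s9',[[152.8,144.9],[238.3,215.6],[227,263.2]],[.01,.21,.2,-.005])
s=sensors.state();print(s['ee_rot'],s['wrist_torque'])"
```

```text
[ 0.53818074 -0.23714599  0.21867273] [[158.39999389648438, 130.10000610351562], [277.29998779296875, 278.1000061035156], [290.70001220703125, 317.0]] [1 1 1]
[ 0.0069  0.196  -0.0311  0.0008] deg -1.7832885199081427 res 12.450316701027987
bar exp 0.020398452108725124 0.2376727255127169 F [-0.86596423  0.02305145 -1.80505653] w 0.01163740955481484 19.77340131998062
[-5.61838103e-04  6.85629189e-01  7.27950731e-01 -1.79680961e-04] [-0.00516294  0.02088255 -0.00893986]
```

{"op": "servo_tool", "data": {
  "steps": [
    [0, 0, 0, 0, 0],
    [0, 0, 0, 0, 0],
    [0, 0, 0, 0, 0]
  ]
}}

```text
clock: 16.95
tcp_pos: [0.5386, -0.2373, 0.2192]
ee_rot: [-0.0, 0.686, 0.728, 0.0]
contact_force: [0.0, -0.3, -2.4]
width: 0.0117
grasp_force: 19.8
```

```bash
python3 -c "
from h import *
im=[]
for i in range(12):
    optics.grab_frame('top');s=sensors.state();im.append(np.r_[s['contact_force'],s['wrist_torque']])
print(np.mean(im,0).round(3),np.std(im,0).round(2),s['width'])
save('scene','s10',(200,80,420,245),3.6)"
```

```text
[ 0.01   0.17  -2.26  -0.025  0.01   0.014] [0.42 0.61 0.54 0.03 0.03 0.02] 0.01176028099927419
```

View pics/s10.png

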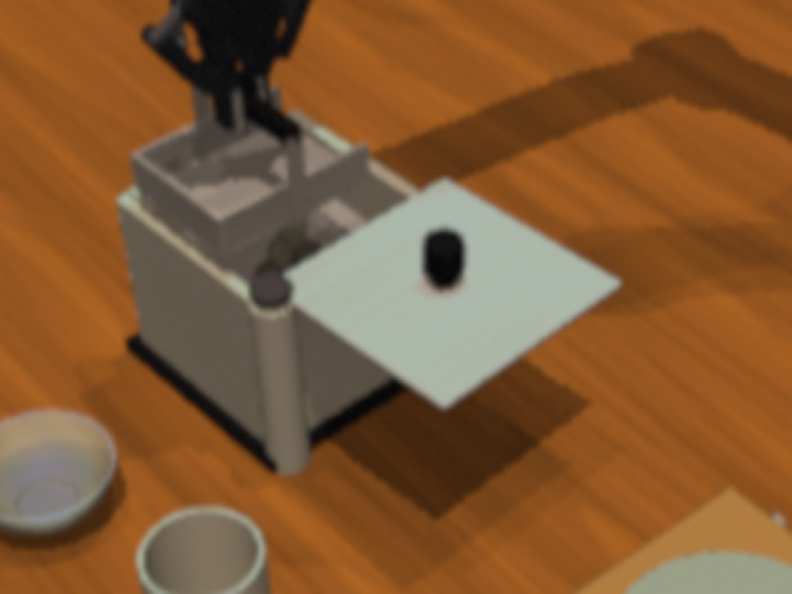

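{"op": "servo_tool", "data": {
  "steps": [
    [0, 0, 0.01, 0, 0],
    [0, 0, 0.02, 0, 0],
    [0, 0, 0.02, 0, 0],
    [0, 0, 0.015, 0, 0],
    [0, 0, 0.005, 0, 0]
  ],
  "force": 30
}}

```text
clock: 18.23
tcp_pos: [0.5396, -0.2375, 0.2915]
ee_rot: [0.002, 0.686, 0.728, 0.001]
contact_force: [0.2, -0.6, -2.7]
width: 0.0115
grasp_force: 33.4
```

{"op": "servo_tool", "data": {
  "steps": [
    [-0.002, 0.01, 0, 0, 0],
    [-0.004, 0.03, 0, 0, 0],
    [-0.004, 0.045, 0, 0, 0],
    [-0.004, 0.05, 0, 0, 0],
    [-0.004, 0.05, 0, 0, 0],
    [-0.004, 0.05, 0, 0, 0],
    [-0.004, 0.05, 0, 0, 0],
    [-0.004, 0.05, 0, 0, 0],
    [-0.004, 0.05, 0, 0, 0],
    [-0.004, 0.04, 0, 0, 0],
    [-0.003, 0.021, 0, 0, 0],
    [-0.0015, 0.01, 0, 0, 0]
  ]
}}

```text
clock: 19.73
tcp_pos: [0.4942, 0.2208, 0.2885]
ee_rot: [-0.001, 0.684, 0.729, -0.001]
contact_force: [0.2, -1.1, -2.4]
width: 0.0113
grasp_force: 33.3
```

{"op": "servo_tool", "data": {
  "steps": [
    [0, 0, 0, 0, 0],
    [0, 0, 0, 0, 0],
    [0, 0, 0, 0, 0]
  ]
}}

```text
clock: 20.1
tcp_pos: [0.4966, 0.2172, 0.2891]
ee_rot: [0.0, 0.687, 0.727, -0.0]
contact_force: [-0.9, 0.5, -3.2]
width: 0.0115
grasp_force: 33.3
```

```bash
cat > t.py <<'E'
from h import *
s=sensors.state();print(s["tcp_pos"],s["ee_rot"],s["contact_force"],s["width"])
im=optics.grab_frame("top")
def band(z,pts,n):print(n,[np.round(proj("top",p),1).tolist() for p in pts])
c=np.array(s["tcp_pos"])
# rocks visible in the hopper: brown/dark blobs
e=np.array([.5175,-.233])
u,v=proj("top",(e[0],e[1],.08));x,y=int(u),int(v)
g=cv2.cvtColor(im,cv2.COLOR_RGB2HSV)[y-40:y+40,x-40:x+40]
for ch in(1,2):print(cv2.resize(g[:,:,ch],(20,20),interpolation=cv2.INTER_AREA))
E
python3 t.py
```

```text
[0.49661122 0.21715448 0.28908075] [ 1.98977766e-04  6.86589613e-01  7.27045085e-01 -3.27883130e-04] [-0.93403133  0.45068893 -3.1729726 ] 0.011486973732702797
[[148 113  73 106 150 143 136 128 126 120 113 104  96  93  88  82  72  63
   62  54]
 [104  29  29  30  19  16  16  16  18  21  20  23  26  29  31  31  32  34
   37  24]
 [ 30  29  33  29  44  47  51  49  51  49  53  47  44  43  46  44  44  48
   47  28]
 [ 18  17  24  19  32  39  37  37  37  36  37  37  37  36  35  35  31  42
   46  30]
 [ 17  18  15  17  29  35  35  34  35  35  36  35  34  34  34  30  28  40
   48  35]
 [ 19  20  16  15  29  35  36  36  35  35  35  35  35  34  32  29  29  36
   48  38]
 [ 18  20  18  17  29  35  35  36  35  34  35  35  35  32  32  29  28  34
   52  43]
 [ 18  22  19  18  22  34  37  36  35  36  36  34  31  30  32  30  28  33
   47  44]
 [ 20  23  21  17  28  35  36  35  35  40  65  53  31  31  33  31  28  32
   46  46]
 [ 19  23  22  18  24  36  36  36  66  67  64  62  31  30  34  30  28  30
   46  52]
 [ 21  24  24  18  26  37  36  55  88  87  54  55  47  35  31  29  28  30
   44  51]
 [ 22
[... 1761 characters left out ...]
 149 149
  103  75]
 [165 166 167 164 162 135 138  82 114  95  98  96 104  90 117 140 149 150
  112  74]
 [166 167 168 164 164 140 141  92  89 118 101 130 123 109 107 140 149 150
  118  74]
 [166 167 168 165 166 142 142 144 140 144 143 144 145 127 134 147 149 149
  130  74]
 [167 167 169 166 166 147 142 143 143 144 144 145 145 148 148 148 149 148
  138  73]
 [169 167 168 167 165 149 141 138 136 138 138 138 139 137 138 139 137 135
  131  68]
 [169 167 169 168 166 148 130 134 133 134 136 139 143 140 140 143 149 154
  153 155]
 [169 168 169 168 166 158 158 156 154 149 140 128 119 116 108  98  87  84
  121 112]
 [170 167 170 168 167 154  56  49  18  18  21  28  35  77  82  91  90  90
   94  92]]
```

{"op": "servo_tool", "data": {
  "steps": [
    [0, 0, -0.015, 0, 0],
    [0, 0, -0.03, 0, 0],
    [0, 0, -0.035, 0, 0],
    [0, 0, -0.035, 0, 0],
    [0, 0, -0.03, 0, 0],
    [0, 0, -0.016, 0, 0],
    [0, 0, -0.008, 0, 0],
    [0, 0, -0.003, 0, 0],
    [0, 0, -0.002, 0, 0],
    [0, 0, -0.002, 0, 0],
    [0, 0, -0.001, 0, 0],
    [0, 0, 0, 0, 0]
  ]
}}

```text
clock: 21.65
tcp_pos: [0.4962, 0.2187, 0.1124]
ee_rot: [0.0, 0.686, 0.728, 0.0]
contact_force: [-0.4, -0.6, -2.3]
width: 0.0117
grasp_force: 33.3
```

{"op": "servo_tool", "data": {
  "steps": [
    [0, 0, -0.001, 0, 0],
    [0, 0, -0.001, 0, 0],
    [0, 0, -0.001, 0, 0],
    [0, 0, -0.001, 0, 0],
    [0, 0, 0, 0, 0]
  ]
}}

```text
clock: 22.28
tcp_pos: [0.4964, 0.2189, 0.1097]
ee_rot: [0.0, 0.686, 0.728, -0.0]
contact_force: [-2.1, -1.8, 7.3]
width: 0.0116
grasp_force: 34.7
```

{"op": "servo_tool", "data": {
  "steps": [
    [0, 0, 0.001, 0, 0.01],
    [0, 0, 0, 0, 0.014],
    [0, 0, 0, 0, 0.02],
    [0, 0, 0, 0, 0.04],
    [0, 0, 0, 0, 0.05],
    [0, 0, 0.01, 0, 0.05],
    [0, 0, 0.03, 0, 0.05],
    [0, 0, 0.04, 0, 0.05],
    [0, 0, 0.05, 0, 0.05],
    [0, 0, 0.04, 0, 0.05],
    [0, 0, 0, 0, 0.05],
    [0, 0, 0, 0, 0.05]
  ]
}}

```text
clock: 23.78
tcp_pos: [0.4958, 0.2186, 0.2793]
ee_rot: [0.0, 0.686, 0.728, -0.0]
contact_force: [0.4, -0.1, -0.3]
width: 0.0501
grasp_force: 0.0
```

```bash
python3 - <<'E'
from h import *
from scipy.spatial.transform import Rotation as Ro
s=sensors.state();im=optics.grab_frame("wrist");cv2.imwrite("pics/w2.png",im[:,:,::-1])
q=s["ee_rot"];R=Ro.from_quat([q[1],q[2],q[3],q[0]]).as_matrix();print(s["tcp_pos"],s["contact_force"])
m,f=K("wrist");T=np.array(m["T_tool_cam"])
def w(X):
    c=np.linalg.inv(T)@np.r_[R.T@(np.array(X)-s["tcp_pos"]),1];return f*c[0]/c[2]+m["cx"],f*c[1]/c[2]+m["cy"]
a=np.radians(3.4);ex=np.array([np.cos(a),np.sin(a)]);ey=np.array([-ex[1],ex[0]])
o=np.array([.4962,.2189])
P=lambda x,y,z:w(np.r_[o+ex*x+ey*y,z])
print("bar",P(0,.056,.138),P(0,-.056,.138));print("floor",P(-.065,.048,.064),P(-.065,-.048,.064),P(.063,-.048,.064),P(.063,.048,.064))
# rectify the tray floor to 1 mm/px and show saturation/value there
src=np.float32([P(-.063,.046,.064),P(-.063,-.046,.064),P(.061,-.046,.064),P(.061,.046,.064)])
H=cv2.getPerspectiveTransform(src,np.float32([[0,0],[92,0],[92,124],[0,124]]))
h=cv2.cvtColor(cv2.warpPerspective(im,H,(92,124)),cv2.COLOR_RGB2HSV)
for ch in(1,2):print(cv2.resize(h[:,:,ch],(15,15),interpolation=cv2.INTER_AREA))
d=im.max(2)
for v in range(100,300,20):print(v,[int(x) for x in np.flatnonzero(d[v,200:460]<45)[[0,-1]]+200] if (d[v,200:460]<45).any() else None)
E
```

```text
[0.49582584 0.2185645  0.27926944] [ 0.44339005 -0.13170682 -0.31769903]
bar (np.float64(320.52413908174225), np.float64(133.78082303057482)) (np.float64(320.38193588762715), np.float64(240.79508850692415))
floor (np.float64(266.43502811824953), np.float64(135.61811214481912)) (np.float64(270.52952869739147), np.float64(210.79861433628233)) (np.float64(368.5230712740248), np.float64(210.8601902037401)) (np.float64(372.6665300129556), np.float64(135.6899084202753))
[[57 41 47 46 45 46 48 48 52 55 51 50 50 42 47]
 [53 40 47 47 46 46 48 49 52 55 51 48 41 41 46]
 [55 40 47 47 46 46 48 49 52 55 50 39 40 41 45]
 [54 40 47 47 46 46 48 50 52 54 42 36 40 40 46]
 [56 40 46 47 45 46 48 49 51 52 39 36 40 40 45]
 [57 50 56 57 54 54 57 58 57 58 54 51 53 55 56]
 [63 63 64 63 63 63 62 62 63 63 64 64 64 65 65]
 [66 65 63 64 63 64 63 64 63 65 67 66 69 74 73]
 [65 63 63 63 64 63 62 63 62 63 64 64 66 66 67]
 [56 54 61 62 61 61 61 59 58 58 59 59 59 60 62]
 [44 25 33 42 44 42 45 56 58 57 59 58 51 60 62]
 [43 23 31 40 40 41 47 57 57 56 59 59 60 61 62]
 [47 23 38 41 40 48 59 56 57 56 59 59 60 61 62]
 [40 23
[... 437 characters left out ...]
3 197 195 198 205 201 199 197]
 [147 149 146 145 146 146 144 143 142 141 145 146 145 146 141]
 [ 75  75  74  73  72  72  71  70  69  67  63  62  61  61  61]
 [111 137 134 133 134 134 131 132 137 136 133 135 134 133 130]
 [196 224 219 218 219 219 217 223 226 226 225 225 223 223 215]
 [207 231 230 228 228 228 228 227 227 227 225 225 226 223 216]
 [207 231 230 229 229 229 228 228 227 228 226 224 224 223 213]
 [204 231 229 229 229 226 222 228 227 228 226 225 224 223 214]
 [211 231 230 230 229 224 227 229 228 229 227 225 225 223 214]
 [196 200 202 200 188 186 192 186 178 188 185 180 184 184 169]]
100 None
120 None
140 None
160 None
180 None
200 None
220 None
240 None
260 [246, 272]
280 [234, 379]
```

{"op": "servo_tool", "data": {
  "steps": [
    [-0.001, -0.02, 0, 0, 0.06],
    [-0.001, -0.045, 0, 0, 0.06],
    [-0.001, -0.05, 0, 0, 0.06],
    [-0.001, -0.05, 0, 0, 0.06],
    [-0.001, -0.05, 0, 0, 0.06],
    [0, -0.045, 0, 0, 0.06],
    [0, -0.0225, 0, 0, 0.06],
    [0, -0.01, 0, 0, 0.06],
    [0, 0, -0.02, 0, 0.06],
    [0, 0, -0.03, 0, 0.06],
    [0, 0, -0.03, 0, 0.06],
    [0, 0, 0, 0, 0.06]
  ]
}}

```text
clock: 25.32
tcp_pos: [0.4883, -0.0722, 0.1963]
ee_rot: [-0.003, 0.685, 0.729, -0.002]
contact_force: [-0.7, -0.9, -0.1]
width: 0.0601
grasp_force: 0.0
```

{"op": "servo_tool", "data": {
  "steps": [
    [0, 0, -0.015, 0, 0.06],
    [0, 0, -0.01, 0, 0.06],
    [0, 0, -0.004, 0, 0.06],
    [0, 0, 0, 0, 0.06],
    [0, 0, 0, 0, 0.03],
    [0, 0, 0, 0, 0.02],
    [0, 0, 0, 0, 0.02],
    [0, 0, 0, 0, 0.02],
    [0, 0, 0, 0, 0.02]
  ],
  "force": 20
}}

```text
clock: 26.45
tcp_pos: [0.4925, -0.0742, 0.1711]
ee_rot: [0.001, 0.686, 0.728, 0.001]
contact_force: [3.3, -0.6, 2.2]
width: 0.0272
grasp_force: 22.1
```

```bash
python3 - <<'E'
from h import *
s=sensors.state();print(s["tcp_pos"],s["ee_rot"],s["contact_force"],s["width"],s["qpos"])
pv=np.array([.5869,-.139]);k=np.array(s["tcp_pos"])[:2]-pv;print(np.hypot(*k),np.degrees(np.arctan2(k[1],k[0])))
t=np.radians(146.0+np.arange(0,13)*87.4/12);p=.116*np.c_[np.cos(t),np.sin(t)];print(np.round(np.diff(p,axis=0),4).tolist(),p[-1]+pv)
E
```

```text
[ 0.49252983 -0.07421574  0.17113747] [0.00138138 0.68567341 0.72790756 0.00080505] [ 3.26026537 -0.64280079  2.2254134 ] 0.02722079460568115 [ 0.64375865  0.21880365 -0.63204808  1.9914062   0.15632547  0.97522099
 -0.00487514]
0.11446715759894464 145.5307577153925
[[-0.0074, -0.0127], [-0.0058, -0.0136], [-0.004, -0.0142], [-0.0022, -0.0146], [-0.0003, -0.0147], [0.0016, -0.0147], [0.0034, -0.0143], [0.0052, -0.0138], [0.0069, -0.013], [0.0085, -0.012], [0.01, -0.0109], [0.0112, -0.0095]] [ 0.51773791 -0.23212683]
```

{"op": "servo_tool", "data": {
  "steps": [
    [-0.0074, -0.0127, 0, 7.3, 0.02],
    [-0.0058, -0.0136, 0, 7.3, 0.02],
    [-0.004, -0.0142, 0, 7.3, 0.02],
    [-0.0022, -0.0146, 0, 7.3, 0.02],
    [-0.0003, -0.0147, 0, 7.3, 0.02],
    [0.0016, -0.0147, 0, 7.3, 0.02]
  ]
}}

```text
clock: 27.2
tcp_pos: [0.4744, -0.158, 0.1712]
ee_rot: [0.001, 0.363, 0.932, 0.001]
contact_force: [3.7, -0.6, 1.2]
width: 0.0273
grasp_force: 22.1
```

{"op": "servo_tool", "data": {
  "steps": [
    [0.0034, -0.0143, 0, 7.3, 0.02],
    [0.0052, -0.0138, 0, 7.3, 0.02],
    [0.0069, -0.013, 0, 7.3, 0.02],
    [0.0085, -0.012, 0, 7.3, 0.02],
    [0.01, -0.0109, 0, 7.2, 0.02],
    [0.0112, -0.0095, 0, 7.2, 0.02],
    [0, 0, 0, 0, 0.02]
  ]
}}

```text
clock: 28.08
tcp_pos: [0.5189, -0.2318, 0.1712]
ee_rot: [-0.0, -0.007, 1.0, 0.0]
contact_force: [-0.1, -0.3, 5.7]
width: 0.0268
grasp_force: 22.5
```

```bash
python3 - <<'E'
from h import *
s=sensors.state();print(s["tcp_pos"],s["ee_rot"],s["contact_force"],s["width"],s["qpos"])
pv=np.array([.5869,-.139]);k=np.array(s["tcp_pos"])[:2]-pv;print(np.hypot(*k),np.degrees(np.arctan2(k[1],k[0])))
E
```

```text
[ 0.51888547 -0.23182381  0.17121367] [-8.58493049e-05 -7.27626419e-03  9.99973445e-01  3.96243628e-04] [-0.13372033 -0.29822564  5.65481094] 0.026783541828104517 [ 0.96253422  0.38905748 -0.73613083  1.82410878  0.29843761  1.04282102
  1.6963617 ]
0.1150749132293359 -126.23124596063855
```

{"op": "servo_tool", "data": {
  "steps": [
    [0.0016, -0.0012, 0, 0, 0.02],
    [0.0016, -0.0012, 0, 0, 0.02],
    [0.0016, -0.0012, 0, 0, 0.02],
    [0.0008, -0.0006, 0, 0, 0.02],
    [0, 0, 0, 0, 0.02]
  ]
}}

```text
clock: 28.7
tcp_pos: [0.5201, -0.2328, 0.1711]
ee_rot: [-0.005, -0.008, 1.0, 0.002]
contact_force: [-9.0, 4.1, 13.7]
width: 0.027
grasp_force: 23.2
```

{"op": "servo_tool", "data": {
  "steps": [
    [-0.0024, 0.0018, 0, 0, 0.02],
    [-0.002, 0.0015, 0, 0, 0.02],
    [0, 0, 0, 0, 0.02]
  ]
}}

```text
clock: 29.08
tcp_pos: [0.5195, -0.2322, 0.1712]
ee_rot: [-0.0, -0.007, 1.0, 0.0]
contact_force: [-0.6, -0.0, 6.6]
width: 0.0271
grasp_force: 22.4
```

{"op": "servo_tool", "data": {
  "steps": [
    [0, 0, 0, 0, 0.03],
    [0, 0, 0, 0, 0.045],
    [0, 0, 0, 0, 0.055],
    [0, 0, 0.01, 0, 0.055],
    [0, 0, 0.03, 0, 0.055],
    [0, 0, 0.04, 0, 0.055],
    [0, -0.02, 0.03, 0, 0.055],
    [-0.02, -0.04, 0, 0, 0.055],
    [-0.03, -0.05, 0, 0, 0.055],
    [-0.03, -0.05, 0, 0, 0.055],
    [-0.03, -0.05, 0, 0, 0.055],
    [0, 0, 0, 0, 0.055]
  ]
}}

```text
clock: 30.58
tcp_pos: [0.4036, -0.4498, 0.2801]
ee_rot: [-0.001, -0.001, 1.0, -0.001]
contact_force: [0.2, 0.3, -0.6]
width: 0.0552
grasp_force: 0.0
```

```bash
python3 - <<'E'
from h import *
s=sensors.state();print(s["clock"],s["tcp_pos"],s["contact_force"])
im=optics.grab_frame("top");cv2.imwrite("pics/end.png",im[:,:,::-1])
pv=np.array([.5869,-.139])
u,v=proj("top",(.5175,-.233,.196));x,y=int(u),int(v);g=im[y-14:y+14,x-14:x+14].max(2)
q=np.argwhere(g<45);uv=q.mean(0)[::-1]+[x-14,y-14];K_=back("top",*uv,.19)[:2];k=K_-pv
print("knob",len(q),K_,np.hypot(*k),np.degrees(np.arctan2(k[1],k[0])))
# plate mask and its square
h=cv2.cvtColor(im,cv2.COLOR_RGB2HSV);m=np.zeros(im.shape[:2],np.uint8);m[y-45:y+45,x-45:x+45]=((h[...,2]>125)&(h[...,1]<70))[y-45:y+45,x-45:x+45]
n,l,st,c=cv2.connectedComponentsWithStats(m);i=1+np.argmax(st[1:,4])
B=cv2.boxPoints(cv2.minAreaRect(np.argwhere(l==i)[:,::-1].astype(np.float32)));P=np.array([back("top",*b,.16)[:2] for b in B]);print(P.round(4).tolist(),P.mean(0))
e=np.diff(P,axis=0);print(np.hypot(*e.T),np.degrees(np.arctan2(e[:,1],e[:,0])))
# bystanders and bench: difference from the first picture
a=cv2.resize(cv2.imread("pics/top0.png"),(640,400),interpolation=cv2.INTER_AREA);d=(cv2.absdiff(a,im[:,:,::-1]).max(2)>40).astype(np.uint8)
d=cv2.morphologyEx(d,cv2.MORPH_OPEN,np.ones((3,3)));n,l,st,c=cv2.connectedComponentsWithStats(d);print(st[1:][st[1:,4]>15])
E
```

```text
30.575 [ 0.40359345 -0.4497517   0.28013248] [ 0.22431469  0.27015219 -0.63013008]
knob 130 [ 0.51754278 -0.22974901] 0.1142182387284868 -127.38978511350861
[[0.5969, -0.1416], [0.6113, -0.318], [0.4383, -0.321], [0.4252, -0.1498]] [ 0.51793441 -0.23260506]
[0.17696573 0.17296566 0.17166089] [ -85.34341197 -178.99403891   94.37034744]
[[ 400  188   68   63  996]
 [ 327  192   81   79 5190]
 [ 403  202    4    6   21]
 [ 225  205   17   12   79]
 [ 249  204   14    3   42]
 [ 261  205    9   24  125]
 [ 402  209   43   35  693]
 [ 231  210   28    9  103]
 [ 217  218   16   15  131]
 [ 234  223   11    9   62]
 [ 249  225    6    5   28]
 [ 260  224    5    5   24]
 [ 224  230   42   26  530]
 [ 271  236    5    4   18]
 [ 218  239    8    6   43]
 [ 406  247   36    7  173]
 [ 443  247    4    5   18]
 [ 451  246    4    5   18]
 [ 257  249   17   12  103]
 [ 229  254    5   14   47]
 [ 551  257   89   51 2573]
 [ 236  259   20    7   81]
 [ 613  380    6    5   25]
 [ 626  380   10   16   72]
 [ 607  383    5    6   26]]
```

```bash
python3 -c "
from bench import r
print(r.close_job())"
```

```text
the job is handed in; nothing more can be done
None
```

I tipped the rocks into the hopper, set the tray (seen empty on the wrist camera) upright on the middle of the glass, swung the cover to its stop and handed in at about 31 s; the mug, bowl and stick cup showed no change in the top view, and I judged all six rocks to be in the hopper from the tray's weight and the hopper image rather than by counting them.

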